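# Press home the stopper of the blue paint jar

### The arm

A 7-joint arm with a two-finger parallel gripper is mounted at the origin on the work surface. World frame = base frame: x ahead of the robot, y to its left, z up, the work surface at z = 0. Lengths are in m, angles in rad, forces in N, time in s.
With the tool pointing down it reaches from about 0.4 to 0.85 m from the base axis. Payload 4.5 kg.
Tool frame: the origin (TCP) lies midway between the tips of the shut fingers; the grasp point (between the pads) lies 19 mm behind it; z points along the fingers, y is the line along which they close (so a half turn about z gives the same grasp; the last joint's range is limited). The gripper opens to 88 mm and grips with 3 to 60 N. Pads are 18 mm wide; open, the fingers measure 123 mm over their backs; the gripper's body (75 mm by 187 mm) begins 45 mm behind the grasp point.
Start: joints at [-1.135, 0.689, -0.195, 1.565, 0.157, 0.902, -0.215], TCP at [0.244, 0.575, 0.239] pointing down, gripper open.
Joint ranges: [-3.01, 3.01], [-0.46, 2.08], [-1.47, 1.51], [0.13, 2.56], [-1, 4.14], [0.04, 2.09], [-2.66, 2.66]. Speed limits (rad/s): [2.57, 2.57, 3.14, 3.14, 3.14, 3.14, 3.14].

### API

Orientations are given as a unit quaternion [x, y, z, w].
In Python, from plant import r gives the robot as it stands.
- The arm moves only by the tool move_arm, never from a script. Its argument "targets" is a list that holds one entry, the list of rows, each a list of 7 numbers: the opening, from 0 (shut) to 1 (fully open), then the shift along the tool's x, y, z in mm, then the turn, a rotation vector about the tool's x, y, z in degrees. In form: [[[claw, dx, dy, dz, ax, ay, az], ...]]. A call has 1 to 10 rows; each row is the pose to reach, as a shift and turn from the pose commanded when the call began, along the tool's axes at that moment; what a row does not reach only later rows make up. A row lasts 1/8 s, in which the tool goes at most 62.5 mm and 10.7 degrees, less where a joint would pass 70% of its speed; a pose out of reach is approached as far as the arm can. A call with a gripper value outside its range is refused whole. The fingers move at their own pace and stop on an object; "newtons" is the grip in N (left out, the last holds). Time passes only in rows, so rows that repeat a pose let the fingers close. It gives the time, the measured TCP pose, the force, the opening and the grip force at its end, in the units of the state.
- r.get_state(): the state, without advancing time (a new reading comes with each control period).
- r.snapshot(name): name is "scene" or "top" or "wrist"; returns the picture (384x512x3 uint8, red, green, blue); there is no depth.
- r.camera_info(name): a dict with "fx", "fy", "cx", "cy" (pixels), "R" (3x3) and "t" (3): a world point X has camera coordinates R X + t. Camera axes: x right, y down, z forward; pixel columns grow to the right and rows downward; lengths in m; the calibration is good to about 2 mm. A picture is of the moment at which its call begins: read the wrist's pose just before it. camera_info takes no time and is no camera call; for the wrist camera it gives the pose at the moment of the call.
- r.finish_job(): hands the job in; it is judged then, once.
The state is a dict: "clock": time; "q": joint angles; "qd": joint speeds; "joint_torque": joint torques, N m; "tool_pos": TCP position; "eef_rot": TCP orientation; "contact_force": force on the tool from outside, world axes, zero at the start; "moment": the same for the moment, N m; "opening": opening from 0.0 (shut) to 1.0 (fully open); "finger_force": force on a finger pad.
Only numpy, scipy, OpenCV 4.12 (cv2) and the standard library are available. Lean on these libraries where they do the work, as an engineer would, in place of code of your own. Each camera call takes 0.05 s, during which the arm holds its last target. There are 200 camera calls.

### The job

The stoppers of the paint jars in the counter tray are standing proud. With the fingertips, gently press the blue jar's stopper fully home, then draw back; do not lift the jar, and leave the red, yellow and white jars with their stoppers, and the brush pot, untouched.

Things in the scene. Friction and masses are not known exactly. Their poses are not given: they have to be found in the camera images.
- tray: dark wooden tray fixed to the counter, 92 (x) x 352 (y) x 22 mm high, walls 6 mm, inner floor 6 mm above the counter, three cross walls dividing it into four cells side by side along its own y axis, each about 80 x 80 mm inside, centres 86.5 mm apart. Origin: centre of its underside. It may stand turned up to 0.6 rad
- blue_jar: blue paint jar, loose, about 0.3 kg, upright in any one of the tray's cells: round, 60 mm diameter up to 56 mm, tapering to a neck of 32 mm diameter whose rim is 74 mm above the jar's underside. Origin: centre of its underside, z up along its axis. Tan cork stopper in the neck
- blue_stopper (a joint): how far the blue jar's stopper is pushed in (m): 0 = standing fully proud, 0.010 = fully home (hard stop, head resting on the neck). It stays where it is left; pushing it takes a steady 3.5 N or so, no spring. At the start between 0 and 0.003
- blue_top (a point): centre of the top face of the blue jar's stopper head, a flat tan cork disc 30 mm in diameter and 8 mm thick, with a 22 mm thick cork shank below it; this point is 92 mm above the jar's underside when fully proud, 82 mm when home, and moves with the stopper
- red_jar: red paint jar, loose, about 0.3 kg, upright in any one of the tray's cells: round, 60 mm diameter up to 56 mm, tapering to a neck of 32 mm diameter whose rim is 74 mm above the jar's underside. Origin: centre of its underside, z up along its axis. Tan cork stopper in the neck
- red_stopper (a joint): how far the red jar's stopper is pushed in (m): 0 = standing fully proud, 0.010 = fully home (hard stop, head resting on the neck). It stays where it is left; pushing it takes a steady 3.5 N or so, no spring. At the start between 0 and 0.003
- red_top (a point): centre of the top face of the red jar's stopper head, a flat tan cork disc 30 mm in diameter and 8 mm thick, with a 22 mm thick cork shank below it; this point is 92 mm above the jar's underside when fully proud, 82 mm when home, and moves with the stopper
- yellow_jar: yellow paint jar, loose, about 0.3 kg, upright in any one of the tray's cells: round, 60 mm diameter up to 56 mm, tapering to a neck of 32 mm diameter whose rim is 74 mm above the jar's underside. Origin: centre of its underside, z up along its axis. Tan cork stopper in the neck
- yellow_stopper (a joint): how far the yellow jar's stopper is pushed in (m): 0 = standing fully proud, 0.010 = fully home (hard stop, head resting on the neck). It stays where it is left; pushing it takes a steady 3.5 N or so, no spring. At the start between 0 and 0.003
- yellow_top (a point): centre of the top face of the yellow jar's stopper head, a flat tan cork disc 30 mm in diameter and 8 mm thick, with a 22 mm thick cork shank below it; this point is 92 mm above the jar's underside when fully proud, 82 mm when home, and moves with the stopper
- white_jar: white paint jar, loose, about 0.3 kg, upright in any one of the tray's cells: round, 60 mm diameter up to 56 mm, tapering to a neck of 32 mm diameter whose rim is 74 mm above the jar's underside. Origin: centre of its underside, z up along its axis. Tan cork stopper in the neck
- white_stopper (a joint): how far the white jar's stopper is pushed in (m): 0 = standing fully proud, 0.010 = fully home (hard stop, head resting on the neck). It stays where it is left; pushing it takes a steady 3.5 N or so, no spring. At the start between 0 and 0.003
- white_top (a point): centre of the top face of the white jar's stopper head, a flat tan cork disc 30 mm in diameter and 8 mm thick, with a 22 mm thick cork shank below it; this point is 92 mm above the jar's underside when fully proud, 82 mm when home, and moves with the stopper
- brush_pot: loose terracotta pot with six brushes standing in it, 80 mm diameter at the rim, 90 mm high, brushes up to about 175 mm high and fanning out to no more than the rim's width. Origin: centre of its underside. Stands on the counter to the robot's right of the tray
There are look-alikes about, which are no part of the job. Of the things that look like the blue_jar, the middle-sized one is meant. Of the things like the white_jar, leave any that is green; of the rest the larger one is meant.

How it is judged:
By the outcome, as a careful person would: the job done as asked, in the order asked, and still so for the second after the job is handed in, with the robot touching nothing.
It also fails if it takes over 35 s, if anything falls off the work surface, if the arm or the gripper's body presses on something with over 40 N, if the wrist force passes 120 N, or if a joint passes its speed limit or range.

## Working session

There is one attempt and no reset: what is moved stays moved. The work goes in short steps, Python scripts to look and compute and a tool call to move; the robot and the scene stay as the last step left them, time stands still between calls to the robot, and variables do not carry over. Pictures are saved under pics/ and viewed, at most 10 in all, crops included, and the job is handed in when it is done.

Besides the shell and the picture viewer there is one more tool, called by a JSON object that holds its "name" and its "arguments". move_arm: Moves the arm, as the interface text tells. Its arguments: {"type":"object","properties":{"targets":{"type":"array","items":{"type":"array","items":{"type":"array","items":{"type":"number"}}}},"newtons":{"type":"number"}},"required":["targets"]}

```bash
mkdir -p pics; python3 - <<'E'
from plant import r
import cv2,numpy as np
s=r.get_state();print(s['clock'],s['tool_pos'],s['eef_rot'],s['contact_force'],s['opening'])
for n in ["scene","top"]:
    cv2.imwrite(f"pics/{n}0.png",cv2.cvtColor(r.snapshot(n),cv2.COLOR_RGB2BGR))
    c=r.camera_info(n);print(n,c['fx'],c['cx'],c['cy'],np.round(-np.array(c['R']).T@c['t'],3))
E
```

```text
0.0 [0.24423735 0.57462333 0.2379188 ] [ 1.99510976e-01  9.79895170e-01 -9.03486844e-04 -1.03430409e-04] [-0.65303976  0.68503915  0.28372   ] 0.997352337447854
scene 454.43788968625665 256.1861870479962 188.19085478817527 [1.395 0.005 0.687]
top 437.13370632571946 251.75069021017637 199.26342257031587 [ 0.34  -0.054  1.329]
```

View pics/scene0.png

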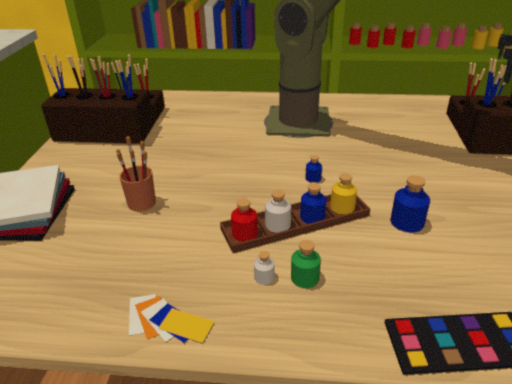

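View pics/top0.png

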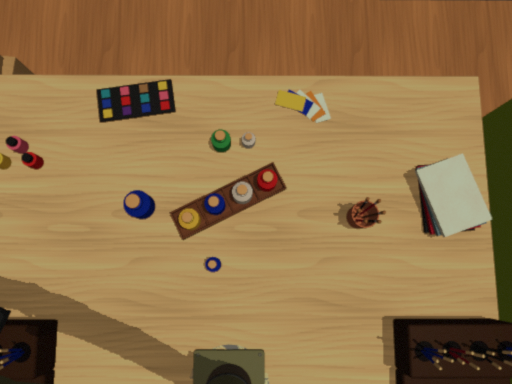

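Blue look-alikes: small at scene (314,170), large at (410,205), and the middle-sized one in the tray at (314,205) (top view (214,203)). The tray one fits the description. I'll check it in one close crop.

```bash
python3 - <<'E'
import cv2,numpy as np
a=cv2.imread("pics/scene0.png")[165:250,270:370];b=cv2.imread("pics/top0.png")[165:235,170:290]
f=lambda i,w,h:cv2.resize(i,(w,h),interpolation=cv2.INTER_CUBIC)
cv2.imwrite("pics/crop.png",np.hstack([f(a,350,297),f(b,420,245)[:,:] if 0 else cv2.copyMakeBorder(f(b,440,257),0,40,0,0,cv2.BORDER_CONSTANT)]))
E
```

```text
(no output)
```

View pics/crop.png

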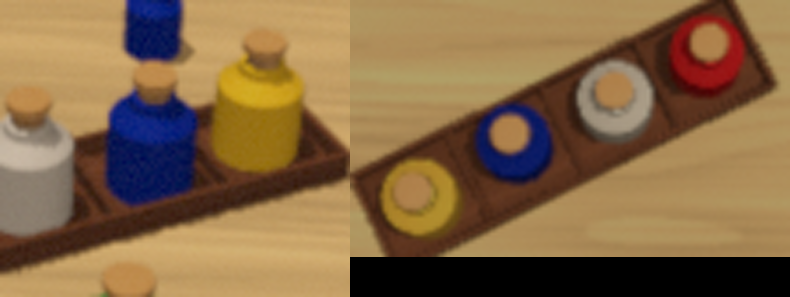

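The crop shows the tray's blue jar, with a tan stopper top at top-view (213.6,201.3) and scene (314,185). The neighbours are yellow (top (187,217)) and white (top (242,189)). Next I triangulate.

```bash
cat > h.py <<'E'
from plant import r
import numpy as np, cv2
from scipy.spatial.transform import Rotation as Ro
def ray(n,u,v,c=None):
    c=c or r.camera_info(n);R=np.array(c['R'])
    d=R.T@[(u-c['cx'])/c['fx'],(v-c['cy'])/c['fy'],1];return -R.T@np.array(c['t']),d
def onz(n,u,v,z,c=None):
    o,d=ray(n,u,v,c);return o+d*(z-o[2])/d[2]
def tri(*rs):
    A=[];b=[]
    for o,d in rs:
        d=d/np.linalg.norm(d);P=np.eye(3)-np.outer(d,d);A.append(P);b.append(P@o)
    return np.linalg.lstsq(np.vstack(A),np.hstack(b),rcond=None)[0]
E
python3 - <<'E'
from h import *
np.set_printoptions(precision=4,suppress=True)
im=cv2.imread("pics/top0.png").astype(int)
B,G,R_=im[...,0],im[...,1],im[...,2]
for n,u0,v0 in [("yellow",187,217),("blue",213.6,201.3),("white",242,189),("red",267.5,176.5)]:
    y,x=np.mgrid[:384,:512];k=(np.hypot(x-u0,y-v0)<8)&(R_>120)&(R_-B>50)&(R_-B<130)&(R_-G<90)
    u,v=x[k].mean(),y[k].mean();print(n,k.sum(),u,v,onz("top",u,v,.096))
print("tri blue",tri(ray("top",213.6,201.3),ray("scene",314,184.5)))
c=np.array([onz("top",u,v,.022)[:2] for u,v in [(274.5,164.5),(285,188),(181,238),(171,213)]])
print(c,c.mean(0)); s=r.get_state();m=Ro.from_quat(s['eef_rot']).as_matrix();print(m)
E
```

```text
yellow 181 186.8342541436464 216.87292817679557 [0.4784 0.1181 0.096 ]
blue 79 213.16455696202533 201.1012658227848 [0.5236 0.0441 0.096 ]
white 94 241.70212765957447 189.08510638297872 [ 0.5584 -0.0371  0.096 ]
red 94 267.47872340425533 176.08510638297872 [ 0.5965 -0.1112  0.096 ]
tri blue [0.5227 0.0438 0.0982]
[[ 0.648  -0.1364]
 [ 0.5749 -0.1676]
 [ 0.4234  0.1444]
 [ 0.4984  0.1762]] [0.5362 0.0041]
[[-0.9204  0.391  -0.0005]
 [ 0.391   0.9204 -0.0015]
 [-0.0001 -0.0016 -1.    ]]
```

{"name": "move_arm", "arguments": {"targets": [[[0,-46,-38,4,0,0,0],[0,-93,-76,8,0,0,0],[0,-139,-114,12,0,0,0],[0,-186,-152,16,0,0,0],[0,-232,-190,20,0,0,0],[0,-279,-228,24,0,0,0],[0,-325,-265,28,0,0,0],[0,-372,-303,32,0,0,0],[0,-418,-341,36,0,0,0],[0,-464,-379,40,0,0,0]]]}}

```text
clock: 1.35
tool_pos: [0.5238, 0.0432, 0.1984]
eef_rot: [0.199, 0.98, 0.0, -0.0]
contact_force: [0.7, 0.8, -0.3]
opening: 0.005
finger_force: 0.0
```

{"name": "move_arm", "arguments": {"targets": [[[0,0,0,0,0,0,0],[0,0,0,0,0,0,0],[0,0,0,0,0,0,0]]]}}

```text
clock: 1.72
tool_pos: [0.5226, 0.0469, 0.1988]
eef_rot: [0.198, 0.98, 0.0, -0.0]
contact_force: [-0.4, -0.0, -0.0]
opening: 0.005
finger_force: 0.0
```

```bash
python3 - <<'E'
from h import *
c=r.camera_info("wrist")
im=r.snapshot("wrist")
s=r.get_state();print(s['clock'],s['tool_pos'],s['eef_rot'],s['contact_force'],s['opening'],s['q'])
cv2.imwrite("pics/w1.png",im[...,::-1]);import pickle;pickle.dump(c,open("w1.pkl","wb"))
R=np.array(c['R'])
for p in [[.5232,.0440,.097],s['tool_pos']]:
    X=R@p+c['t'];print(X[0]/X[2]*c['fx']+c['cx'],X[1]/X[2]*c['fy']+c['cy'],X[2])
E
```

```text
1.775 [0.52268329 0.04691409 0.19882584] [ 1.97922187e-01  9.80217632e-01  3.91968441e-04 -2.17363263e-04] [-0.12009994 -0.5619582   0.28541255] 0.0024551879139189403 [-0.00599915  0.62346584 -0.27532505  1.90657268  0.2650446   0.64671175
  0.72753544]
261.9583051732424 189.3159229930403 0.25596569296901334
265.9496654845932 238.4474141755042 0.15707588692421193
```

View pics/w1.png

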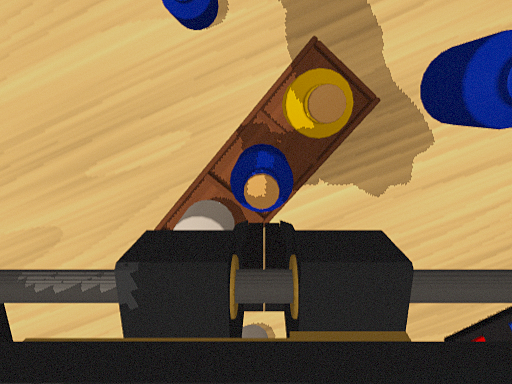

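The wrist view shows the blue stopper at (261.5,190). My prediction was (262,189.3), so the position agrees within about 1 mm. The TCP is 3 mm off in y, so I'll correct that while descending to just above the stopper.

{"name": "move_arm", "arguments": {"targets": [[[0,-2,-3,25,0,0,0],[0,-2,-3,50,0,0,0],[0,-2,-3,75,0,0,0],[0,-2,-3,88,0,0,0],[0,-2,-3,92,0,0,0],[0,-2,-3,92,0,0,0],[0,-2,-3,92,0,0,0]]]}}

```text
clock: 2.65
tool_pos: [0.5244, 0.0416, 0.1074]
eef_rot: [0.2, 0.98, 0.0, 0.001]
contact_force: [-0.2, 0.1, 0.2]
opening: 0.011
finger_force: 0.0
```

{"name": "move_arm", "arguments": {"targets": [[[0,1,1,2,0,0,0],[0,1,1,4,0,0,0],[0,1,1,6,0,0,0],[0,1,1,8,0,0,0],[0,1,1,9,0,0,0],[0,1,1,10,0,0,0],[0,1,1,11,0,0,0],[0,1,1,11,0,0,0]]]}}

```text
clock: 3.65
tool_pos: [0.5234, 0.0427, 0.0958]
eef_rot: [0.2, 0.98, 0.0, 0.0]
contact_force: [-0.5, 0.8, 2.1]
opening: 0.003
finger_force: 1.3
```

Contact is near z = 0.096, as expected. Now I press slowly.

{"name": "move_arm", "arguments": {"targets": [[[0,0,0,1,0,0,0],[0,0,0,2,0,0,0],[0,0,0,3,0,0,0],[0,0,0,4,0,0,0],[0,0,0,4,0,0,0]]]}}

```text
clock: 4.28
tool_pos: [0.5234, 0.0427, 0.0915]
eef_rot: [0.2, 0.98, 0.0, -0.0]
contact_force: [-0.7, -0.6, 2.3]
opening: 0.004
finger_force: 0.7
```

{"name": "move_arm", "arguments": {"targets": [[[0,0,0,1,0,0,0],[0,0,0,2,0,0,0],[0,0,0,2,0,0,0]]]}}

```text
clock: 4.65
tool_pos: [0.5233, 0.0427, 0.0896]
eef_rot: [0.2, 0.98, 0.0, -0.0]
contact_force: [-0.4, -0.7, 1.6]
opening: 0.006
finger_force: 0.8
```

{"name": "move_arm", "arguments": {"targets": [[[0,0,0,0.5,0,0,0],[0,0,0,1,0,0,0],[0,0,0,1.5,0,0,0],[0,0,0,1.5,0,0,0]]]}}

```text
clock: 5.15
tool_pos: [0.5234, 0.0427, 0.0885]
eef_rot: [0.2, 0.98, 0.0, 0.0]
contact_force: [-1.8, 0.0, 6.1]
opening: 0.007
finger_force: 2.9
```

{"name": "move_arm", "arguments": {"targets": [[[0,0,0,0.5,0,0,0],[0,0,0,1,0,0,0],[0,0,0,1,0,0,0]]]}}

```text
clock: 5.52
tool_pos: [0.5234, 0.0428, 0.0884]
eef_rot: [0.2, 0.98, -0.0, 0.0]
contact_force: [-3.6, 0.4, 14.3]
opening: 0.002
finger_force: 7.5
```

The force rose to 14 N with the tip stopped at z = 0.088. That is the hard stop, so the stopper is home. I'll draw back straight up.

{"name": "move_arm", "arguments": {"targets": [[[0,0,0,-5,0,0,0],[0,0,0,-20,0,0,0],[0,0,0,-50,0,0,0],[0,0,0,-80,0,0,0],[0,0,0,-110,0,0,0],[0,0,0,-110,0,0,0],[0,0,0,-110,0,0,0]]]}}

```text
clock: 6.4
tool_pos: [0.5231, 0.0426, 0.1969]
eef_rot: [0.2, 0.98, -0.0, -0.0]
contact_force: [0.1, 0.4, 0.4]
opening: 0.004
finger_force: 0.0
```

{"name": "move_arm", "arguments": {"targets": [[[0,40,40,0,0,0,0],[0,80,80,0,0,0,0],[0,120,120,0,0,0,0],[0,160,160,0,0,0,0],[0,200,200,0,0,0,0],[0,200,200,0,0,0,0],[0,200,200,0,0,0,0]]]}}

```text
clock: 7.28
tool_pos: [0.4171, 0.304, 0.1962]
eef_rot: [0.199, 0.98, -0.001, -0.0]
contact_force: [-0.3, 0.1, 0.2]
opening: 0.008
finger_force: 0.0
```

```bash
python3 - <<'E'
from h import *
im=r.snapshot("scene")[...,::-1];cv2.imwrite("pics/s2.png",im)
f=lambda i:cv2.resize(i[160:255,215:375],(480,285),interpolation=cv2.INTER_CUBIC)
cv2.imwrite("pics/c2.png",np.vstack([f(cv2.imread("pics/scene0.png")),f(im)]))
s=r.get_state();print(s['clock'],s['tool_pos'],s['contact_force'])
E
```

```text
7.325 [0.41771268 0.30325473 0.19637295] [-0.04574913 -0.04340333 -0.58727252]
```

View pics/c2.png

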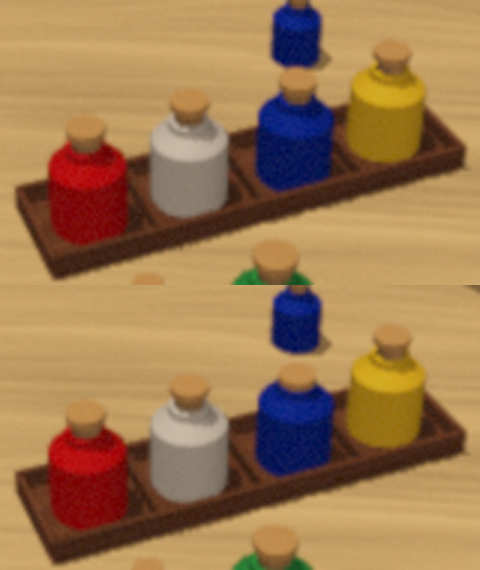

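The blue stopper now sits lower: its top is at crop row 365, against 68+285=353 before the press. The jar and its neighbours are unmoved.

```bash
python3 -c "
from plant import r
print(r.finish_job())"
```

```text
the job is handed in; nothing more can be done
None
```

The blue jar's stopper is pressed fully home (it met the hard stop at about 14 N), the arm has drawn back, the other jars look unmoved, the arm never went near the brush pot, and the job was handed in at about 7.3 s.

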